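# Snap the sample cell covers shut

## Robot

A 6-joint arm with a two-finger parallel gripper is mounted at the origin on the work surface. World frame = base frame: x ahead of the robot, y to its left, z up, the work surface at z = 0. Lengths are in m, angles in degrees, forces in N, time in s.
With the tool pointing down it reaches from about 0.4 to 0.825 m from the base axis. Payload 7 kg.
Tool frame: the origin (TCP) lies at the very end of the fingers, on their centre line; the grasp point (between the pads) lies 19 mm behind it (r.hold_point_z is the distance from the TCP to the grasp point, in m); x points along the fingers, y is the direction in which the jaws open and shut, and the axes are right-handed (so a half turn about x gives the same grasp; the last joint's range is limited). The gripper opens to 88 mm and grips with 3 to 60 N. Pads are 19 mm wide; open, the fingers measure 130 mm over their backs; the gripper's body (78 mm by 193 mm) begins 47 mm behind the grasp point.
Start: joints at [-51.847, 20.546, 0.682, 0, -70.136, -16.507], TCP at [0.249, -0.627, 0.227] pointing down, gripper open.
Joint ranges: [-176.03, 176.03], [-82.01, 121.73], [-58.28, 71.71], [-173.87, 95.51], [-174.79, -0.11], [-173.66, 173.66]. Speed limits (degrees/s): [136.94, 136.94, 172.46, 180, 180, 180].

## Interface

Orientations are given as [roll, pitch, yaw] about the fixed x, y, z axes, in that order (R = Rz(yaw) Ry(pitch) Rx(roll)).
In Python, from plant import r gives the robot as it stands. The module is installed in compiled form; this text tells all that it offers.
- The arm moves only by the shell command python3 -m creep 'ROWS' [FORCE]. ROWS is JSON, a list of rows, each a list of 7 numbers: the turn, a rotation vector about the tool's x, y, z in rad, then the shift along the tool's x, y, z in cm, then the opening in per cent of the stroke, from 0 (shut) to 100 (fully open). In form: [[rx, ry, rz, x, y, z, fingers], ...]. A call has 1 to 8 rows; each row shifts and turns the commanded pose from where the row before left it, along the tool's axes as they then stand; what a row does not reach is not made up. A row lasts 1/10 s, in which the tool goes at most 50 mm and 8.59 degrees, less where a joint would pass 70% of its speed; a pose out of reach is approached as far as the arm can. A call is refused whole if a number of a shift passes 5 or a number of a turn 0.15, either way. A call with a gripper value outside its range is refused whole. The fingers move at their own pace and stop on an object; FORCE is the grip in N (left out, the last holds). Time passes only in rows, so rows that do not move let the fingers close. It gives the time, the measured TCP pose, the force and the opening at its end, in the units of the state.
- r.get_state(): the state, without advancing time (a new reading comes with each control period).
- r.capture(name): name is "scene" or "top" or "wrist"; returns (picture, depth): 384x512x3 uint8, blue, green, red; 384x512 float32, m along the optical axis (not along the pixel's ray), 0 where there is no reading.
- r.camera_info(name): a dict with "fovy" (degrees; the focal length in pixels is half the picture's height over the tangent of half this angle, whatever the lens; pixels are square), "cx", "cy" (the principal point, pixels), "dist_coeffs" ([k1, k2, p1, p2, k3] as OpenCV has them; the pictures are not rectified), "camera_from_world" (4x4, takes a point from world to camera coordinates). Camera axes: x right, y down, z forward; pixel columns grow to the right and rows downward; lengths in m; the calibration is good to about 2 mm. A picture is of the moment at which its call begins: read the wrist's pose just before it. camera_info takes no time and is no camera call; for the wrist camera it gives the pose at the moment of the call.
- r.close_job(): hands the job in, once; it reports no verdict.
Trained networks look in the newest picture that a camera, given by its name, has taken for a name from the list of things; names that differ only in an ending like _2 or _b are one class to them, and where a whole thing is asked for, a point or a joint stands for the part that bears it (a point fixed in the world has none). Each returns a list of dicts, best first, with "score" (0 to 1); they miss things now and then, are a little off and sometimes report something else, mostly with a low value. They report only what shows in the picture. A call takes as long as a camera call. They do not tell look-alikes from the thing itself.
- r.look_for(query, camera): "rect" ([left, top, right, bottom] in pixels, round what is visible of it).
- r.masks_of(query, camera): "pixels" (384x512 bool, what is visible of it) and "rect" ([left, top, right, bottom] in pixels, round what is visible of it).
The state is a dict: "time_s": time; "joints": joint angles; "qd": joint speeds; "joint_torque": joint torques, N m; "tcp_pos": TCP position; "eef_rot": TCP orientation; "contact_force": force on the tool from outside, world axes, zero at the start; "moment": the same for the moment, N m; "gripper_width": finger opening in m.
Only numpy, scipy, OpenCV 4.12 (cv2) and the standard library are available. Lean on these libraries where they do the work, as an engineer would, in place of code of your own. Each camera call takes 0.05 s, during which the arm holds its last target. There are 200 camera calls.

## Task

Three heated sample cells stand open on the lab bench. Press the two rectangular covers, the broad one and the narrow one, down until each snaps and stays shut; the cell with the round cover is still drying, so leave that one standing open, and do not knock over or shove the brown glass bottle.

Things in the scene. Friction and masses are not known exactly. Their poses are not given: they have to be found in the camera images.
- broad_pad (a point): Thumb pad (dark 26 mm disc) on the outer face of the broad cover: white, 100 mm wide, 110 mm from far-side hinge to lip, 14 mm thick, open 30 to 47 deg. Axes move with the cover: x from lip to hinge, y along the hinge, z out of the outer face (its tilt = opening angle). Hinge line: 70 mm along +x and 7 mm along -z from here, 92 mm above bench. Shut: this point is 99 mm above bench, z vertical.
- narrow_pad (a point): Thumb pad of the narrow cover: white, only 40 mm wide; pad, length, hinge, axes and opening as on the broad one. Both: a light spring lifts the cover; in the last 6 deg a spring ball at the lip resists (about 8 N at the pad), then snaps over and holds it flush on a hard stop, within 2 deg of level; let go earlier and it springs open. Press the pad along its arc.
- round_pad (a point): Thumb pad of the round cover, to be left open: white disc 96 mm across with a tab to its hinge; pad, hinge, axes, opening and catch as on the broad one. Each cover tops its own grey cell, 160 mm deep, 130 wide, 85 high, fixed to the bench. A 30 mm wide catch block stands in front of each lip, flush with the shut cover. Cells stand in a row in any order, ~0.23 m apart, turned up to 11 deg.
- bottle_mid (a point): Brown glass bottle, loose, 52 mm in diameter, 100 mm tall, upright on the bench beyond the cells; the point is its centre, 50 mm up, z along its axis. Not to be disturbed.
Mind the look-alikes: they are no part of the job. Leave any purple look-alike of the part that bears bottle_mid alone.

How it is judged:
By the outcome, as a careful person would: the job done as asked, in the order asked, and still so for the second after the job is handed in, with the robot touching nothing.
It also fails if it takes over 38 s, if anything falls off the work surface, if the arm or the gripper's body presses on something with over 40 N, if the wrist force passes 120 N, or if a joint passes its speed limit or range.

## Working session

There is one attempt and no reset: what is moved stays moved. The work goes in short steps, Python scripts to look and compute and a shell command to move; the robot and the scene stay as the last step left them, time stands still between calls to the robot, and variables do not carry over. Pictures are saved under pics/ and viewed, about 8 in all and at most 12, crops included, and the job is handed in when it is done.

```bash
mkdir -p pics; cat > h.py <<'E'
import numpy as np, cv2
from plant import r
def cap(n):
    i=r.camera_info(n); im,d=r.capture(n); return i,im,d
def world(i,d,us,vs):
    f=d.shape[0]/2/np.tan(np.radians(i["fovy"]/2))
    K=np.array([[f,0,i["cx"]],[0,f,i["cy"]],[0,0,1]])
    p=np.stack([us,vs],-1).astype(float).reshape(-1,1,2)
    n=cv2.undistortPoints(p,K,np.array(i["dist_coeffs"]))[:,0]
    z=d[np.asarray(vs).astype(int),np.asarray(us).astype(int)]
    ok=z>0; c=np.c_[n*z[:,None],z,np.ones(len(z))][ok]
    return (np.linalg.inv(np.array(i["camera_from_world"]))@c.T).T[:,:3]
E
python3 - <<'E'
from h import *
print(r.get_state())
for n in("scene","top"):
    i,im,d=cap(n); cv2.imwrite(f"pics/{n}0.png",im)
    for q in("broad_pad","narrow_pad","round_pad","bottle_mid"):
        for m in r.masks_of(q,n)[:3]:
            v,u=np.nonzero(m["pixels"]); w=world(i,d,u,v)
            print(n,q,round(m["score"],2),m["rect"],len(u),np.median(w,0).round(3) if len(w) else None)
E
```

```text
{'time_s': 0.0, 'joints': array([-5.18469551e+01,  2.05921083e+01,  6.32374193e-01, -2.08767772e-02,
       -7.01350976e+01, -1.65062442e+01]), 'qd': array([-0.02482936, -0.10196978,  0.03659385,  0.04190093, -0.02695637,
       -0.04244127]), 'joint_torque': array([ 1.71690886e-04, -5.82726896e+01,  2.93071944e+01,  6.99730530e+00,
        7.13380767e-03, -1.41948622e-04]), 'tcp_pos': array([ 0.24878153, -0.62694335,  0.22560208]), 'eef_rot': array([ 94.81562113,  89.90315816, 116.45531162]), 'contact_force': array([-0.04426704, -0.13866468,  0.26615624]), 'moment': array([-0.01129718, -0.02609832,  0.02575677]), 'gripper_width': 0.08752608559330526}
scene broad_pad 0.78 [115.1, 222.2, 200.7, 311.7] 3961 [ 0.545 -0.215  0.131]
scene narrow_pad 0.95 [255.1, 84.2, 299.5, 132.2] 741 [0.481 0.243 0.128]
scene round_pad 0.72 [182.4, 147.4, 244.5, 206.8] 2056 [0.478 0.    0.131]
scene bottle_mid 0.92 [340.8, 209.9, 370.4, 252.8] 869 [0.776 0.091 0.062]
scene bottle_mid 0.85 [302.4, 234.8, 334.8, 277.3] 962 [ 0.749 -0.004  0.062]
top broad_pad 0.56 [332.7, 206.0, 392.5, 255.6] 2350 [ 0.538 -0.21   0.137]
top narrow_pad 0.67 [119.5, 232.0, 149.3, 285.1] 1055 [0.474 0.247 0.133]
top narrow_pad 0.61 [242.3, 124.1, 265.1, 152.7] 468 [0.735 0.01  0.07 ]
top round_pad 0.58 [225.7, 238.1, 282.6, 291.5] 2017 [0.474 0.007 0.136]
top bottle_mid 0.81 [241.0, 123.1, 266.4, 152.8] 501 [0.735 0.009 0.069]
top bottle_mid 0.59 [201.7, 111.9, 223.3, 140.8] 516 [0.761 0.102 0.07 ]
```

```bash
python3 - <<'E'
from h import *
for n in("top","scene"):
    i,im,d=cap(n)
    for q in("broad_pad","narrow_pad"):
        m=r.masks_of(q,n)[0]; M=m["pixels"].astype(np.uint8)
        hull=cv2.drawContours(np.zeros_like(M),[cv2.convexHull(np.argwhere(M)[:,::-1].astype(np.int32))],-1,1,-1)
        g=im.max(2); 
        inn=cv2.erode(hull,np.ones((7,7)))
        v,u=np.nonzero(cv2.erode(hull,np.ones((5,5)))); w=world(i,d,u,v)
        c=np.median(w,0); k=np.linalg.norm(w-c,axis=1)<.09
        for _ in range(5):
            c=w[k].mean(0); nn=np.linalg.svd(w[k]-c,full_matrices=False)[2][2]; nn*=np.sign(nn[2]); e=abs((w-c)@nn); k=e<max(.004,0)
        t=np.degrees(np.arccos(nn[2]))
        x=np.cross(np.cross(nn,[0,0,1]),nn); x=x/np.linalg.norm(x)  # uphill = toward lip
        yaw=np.degrees(np.arctan2(-x[1],-x[0]))
        v,u=np.nonzero(inn&(g<110)); p=world(i,d,u,v)
        print(n,q,"tilt",t.round(1),"x yaw",yaw.round(1),"c",c.round(3),k.mean().round(2),"pad",len(p),np.median(p,0).round(4) if len(p) else 0, "n",nn.round(3))
E
python3 -c "
import cv2
a=cv2.imread('pics/top0.png');cv2.imwrite('pics/a.png',cv2.resize(a,(800,600)))
a=cv2.imread('pics/scene0.png');cv2.imwrite('pics/b.png',cv2.resize(a,(800,600)))"
```

```text
top broad_pad tilt 39.5 x yaw 5.2 c [ 0.539 -0.208  0.136] 0.99 pad 1811 [ 0.5389 -0.2075  0.1364] n [0.634 0.057 0.771]
top narrow_pad tilt 36.8 x yaw 2.4 c [0.476 0.247 0.133] 0.99 pad 649 [0.4758 0.2472 0.1339] n [0.599 0.025 0.801]
scene broad_pad tilt 39.9 x yaw 5.3 c [ 0.545 -0.214  0.131] 1.0 pad 184 [ 0.5336 -0.212   0.1412] n [0.639 0.059 0.767]
scene narrow_pad tilt 36.7 x yaw 1.6 c [0.481 0.243 0.128] 1.0 pad 59 [0.4685 0.2449 0.1381] n [0.597 0.017 0.802]
```

View pics/a.png

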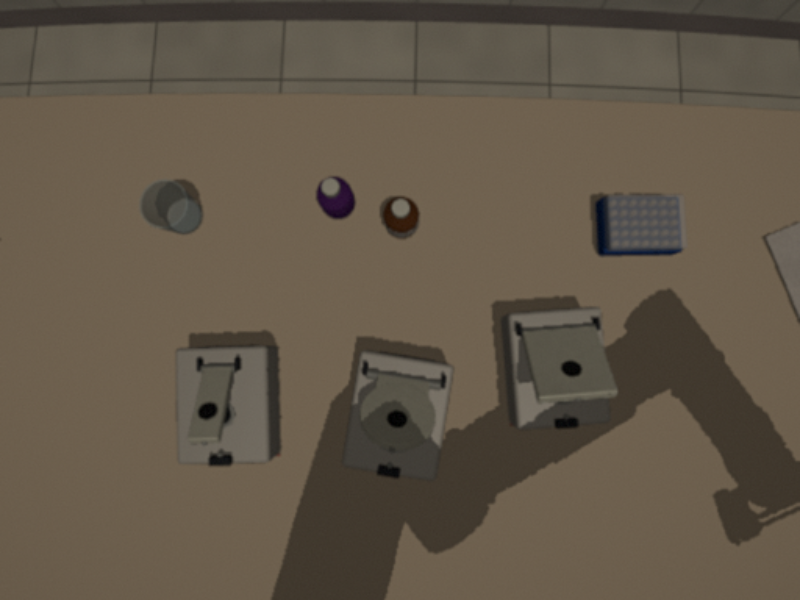

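View pics/b.png

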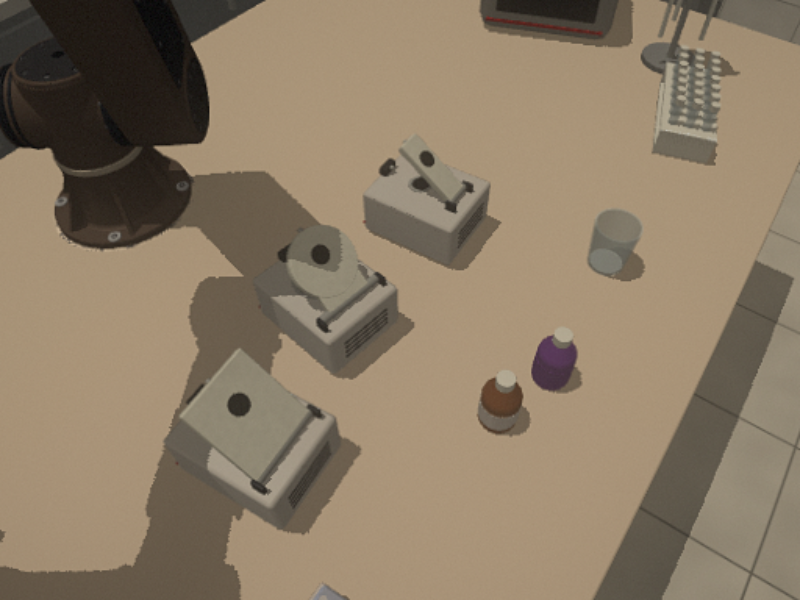

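```bash
cat >> h.py <<'E'
from scipy.spatial.transform import Rotation as Ro
def tool():
    s=r.get_state(); return np.array(s["tcp_pos"]),Ro.from_euler("xyz",s["eef_rot"],degrees=True).as_matrix(),s
def cover(tilt,yaw,sgn):
    "tool axes (columns) square to a cover at this tilt"
    t,a=np.radians([tilt,yaw]); n=np.array([np.sin(t)*np.cos(a),np.sin(t)*np.sin(a),np.cos(t)])
    y=sgn*np.array([-np.sin(a),np.cos(a),0]); return np.c_[-n,y,np.cross(-n,y)]
def plan(pos,R,N):
    p,T,s=tool(); v=Ro.from_matrix(T.T@R).as_rotvec()
    print("t",s["time_s"],"tcp",p.round(4),"tool x",T[:,0].round(3),"F",np.round(s["contact_force"],1))
    print(" total turn",v.round(3),"deg",np.degrees(np.linalg.norm(v)).round(1)," shift in present tool axes cm",(T.T@(pos-p)*100).round(2))
    # equal rows: constant turn and constant shift in moving axes
    st=Ro.from_rotvec(v/N); M=sum((T@(st**k).as_matrix()) for k in range(N))
    print(" per row x%d turn"%N,(v/N).round(4),"shift",(np.linalg.solve(M,pos-p)*100).round(3))
E
python3 - <<'E'
from h import *
pb=np.array([.534,-.212,.141])
for s in(1,-1):
    R=cover(39.7,5.3,s); print(s); plan(pb-.06*R[:,0],R,16)
p,T,_=tool();print(T.round(3))
E
```

```text
1
t 0.8 tcp [ 0.249  -0.6274  0.2266] tool x [ 0. -0. -1.] F [0.  0.6 0.1]
 total turn [0.274 0.688 0.099] deg 42.8  shift in present tool axes cm [ 3.94 27.02 45.49]
 per row x16 turn [0.0171 0.043  0.0062] shift [-0.576  2.05   2.606]
-1
t 0.8 tcp [ 0.249  -0.6274  0.2266] tool x [ 0. -0. -1.] F [0.  0.6 0.1]
 total turn [-2.699 -0.14   0.975] deg 164.6  shift in present tool axes cm [ 3.94 27.02 45.49]
 per row x16 turn [-0.1687 -0.0087  0.0609] shift [ 0.669 -3.367  3.286]
[[ 0.    -0.369  0.93 ]
 [-0.     0.93   0.369]
 [-1.    -0.     0.   ]]
```

```bash
python3 -m creep '[[0,0,0,-4,0,0,0],[0,0,0,-4,0,0,0],[0.017,0.043,0.006,-0.58,2.05,2.6,0],[0.017,0.043,0.006,-0.58,2.05,2.6,0],[0.017,0.043,0.006,-0.58,2.05,2.6,0],[0.017,0.043,0.006,-0.58,2.05,2.6,0],[0.017,0.043,0.006,-0.58,2.05,2.6,0],[0.017,0.043,0.006,-0.58,2.05,2.6,0]]' 20
python3 -m creep '[[0.017,0.043,0.006,-0.58,2.05,2.6,0],[0.017,0.043,0.006,-0.58,2.05,2.6,0],[0.017,0.043,0.006,-0.58,2.05,2.6,0],[0.017,0.043,0.006,-0.58,2.05,2.6,0],[0.017,0.043,0.006,-0.58,2.05,2.6,0],[0.017,0.043,0.006,-0.58,2.05,2.6,0],[0.017,0.043,0.006,-0.58,2.05,2.6,0],[0.017,0.043,0.006,-0.58,2.05,2.6,0]]'
python3 - <<'E'
from h import *
pb=np.array([.534,-.212,.141]);R=cover(39.7,5.3,1); plan(pb-.05*R[:,0],R,6)
E
```

```text
time_s: 1.6
tcp_pos: [0.3588, -0.4583, 0.3265]
eef_rot: [175.3, 75.0, -169.0]
contact_force: [0.8, -0.6, -0.8]
gripper_width: 0.0296
time_s: 2.4
tcp_pos: [0.5284, -0.2539, 0.2887]
eef_rot: [179.2, 55.2, -173.3]
contact_force: [0.3, -0.5, -0.2]
gripper_width: 0.0004
t 2.4 tcp [ 0.5284 -0.2539  0.2887] tool x [-0.567 -0.067 -0.821] F [ 0.3 -0.5 -0.2]
 total turn [0.034 0.085 0.016] deg 5.3  shift in present tool axes cm [6.55 3.87 9.77]
 per row x6 turn [0.0057 0.0142 0.0026] shift [1.038 0.662 1.657]
```

```bash
python3 -m creep '[[0.006,0.014,0.003,0,0.9,2.4,0],[0.006,0.014,0.003,0,1,2.4,0],[0.006,0.014,0.003,0,1,2.4,0],[0.006,0.014,0.003,1,1,2.5,0],[0.006,0.014,0.003,2,0,0,0],[0.006,0.014,0.003,2,0,0,0],[0,0,0,1,0,0,0],[0,0,0,0,0,0,0]]'
python3 - <<'E'
from h import *
pb=np.array([.534,-.212,.141]);R=cover(39.7,5.3,1); plan(pb-.005*R[:,0],R,4)
i,im,d=cap("wrist");cv2.imwrite("pics/w1.png",im)
i,im,d=cap("scene");cv2.imwrite("pics/s1.png",cv2.resize(im[150:340,60:300],(760,600)))
E
```

```text
time_s: 3.2
tcp_pos: [0.5628, -0.2102, 0.1843]
eef_rot: [179.8, 50.3, -175.0]
contact_force: [1.1, 0.3, 0.3]
gripper_width: 0.0006
t 3.2 tcp [ 0.5628 -0.2102  0.1843] tool x [-0.636 -0.056 -0.77 ] F [1.1 0.3 0.3]
 total turn [-0.001  0.001 -0.003] deg 0.2  shift in present tool axes cm [4.68 0.07 0.54]
 per row x4 turn [-0.0002  0.0002 -0.0008] shift [1.169 0.018 0.136]
```

View pics/w1.png

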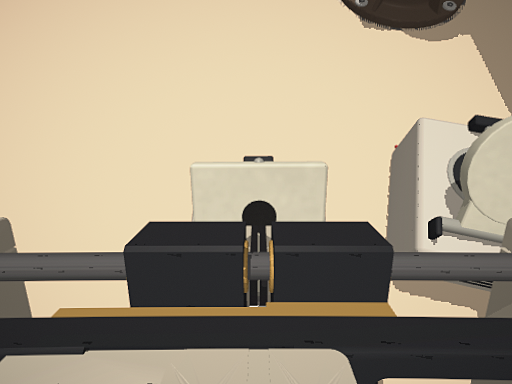

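View pics/s1.png

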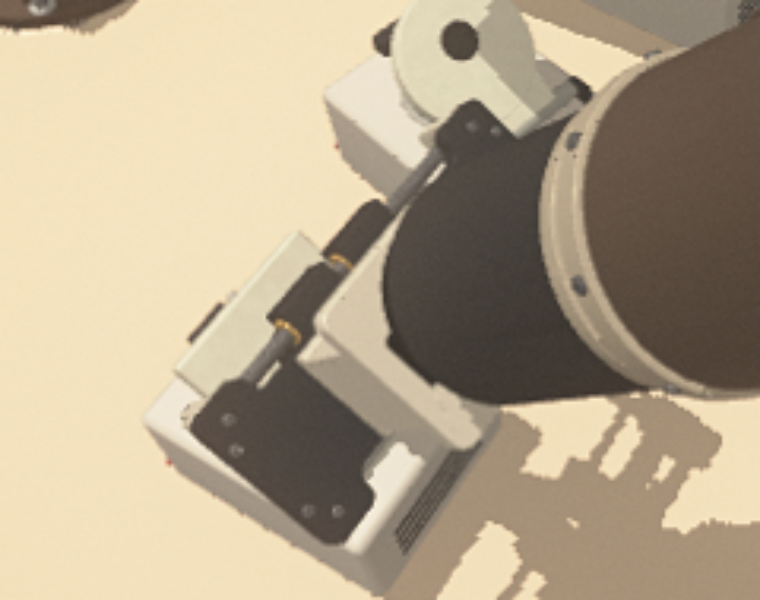

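```bash
python3 -m creep '[[0,0,0,2,0,0.3,0],[0,0,0,1.2,0,0.2,0],[0,0,0,0.8,0,0,0],[0,0,0,0.5,0,0,0],[0,0,0,0.5,0,0,0],[0,0,0,0,0,0,0]]'
python3 - <<'E'
from h import *
pb=np.array([.534,-.212,.141]);R=cover(39.7,5.3,1); plan(pb,R,4)
E
```

```text
time_s: 3.9
tcp_pos: [0.5355, -0.2126, 0.1432]
eef_rot: [179.9, 50.4, -175.0]
contact_force: [0.3, 0.1, -0.9]
gripper_width: 0.0004
t 3.9 tcp [ 0.5355 -0.2126  0.1432] tool x [-0.635 -0.056 -0.771] F [ 0.3  0.1 -0.9]
 total turn [-0.001  0.002 -0.003] deg 0.2  shift in present tool axes cm [0.27 0.07 0.03]
 per row x4 turn [-0.0003  0.0005 -0.0007] shift [0.066 0.018 0.007]
```

```bash
python3 -m creep '[[0,0,0,0.3,0,0,0],[0,-0.06,0,0.42,0,-0.04,0],[0,-0.06,0,0.42,0,-0.04,0],[0,-0.06,0,0.42,0,-0.04,0],[0,-0.06,0,0.42,0,-0.04,0],[0,-0.06,0,0.42,0,-0.04,0],[0,-0.06,0,0.42,0,-0.04,0],[0,-0.06,0,0.42,0,-0.04,0]]'
python3 - <<'E'
from h import *
a=np.radians(5.3);t=np.radians(39.7)
def hinge(p,tilt,yaw):
    R=cover(tilt,yaw,1); return p+.07*R[:,2]+.007*R[:,0]
H=hinge(np.array([.534,-.212,.141]),39.7,5.3); print("hinge",H.round(4))
R=cover(0,5.3,1); ps=H-.07*R[:,2]-.007*R[:,0]; print(ps); plan(ps,R,5)
E
```

```text
time_s: 4.7
tcp_pos: [0.518, -0.2142, 0.1175]
eef_rot: [179.8, 74.8, -175.1]
contact_force: [0.8, -0.6, 1.3]
gripper_width: 0.0004
hinge [ 0.5832 -0.2074  0.0909]
[ 0.51347472 -0.21390407  0.09790046]
t 4.7 tcp [ 0.518  -0.2142  0.1175] tool x [-0.262 -0.023 -0.965] F [ 0.8 -0.6  1.3]
 total turn [-0.002 -0.266 -0.001] deg 15.3  shift in present tool axes cm [2.   0.07 0.08]
 per row x5 turn [-0.0004 -0.0532 -0.0003] shift [ 0.401  0.014 -0.026]
```

```bash
python3 -m creep '[[0,-0.06,0,0.42,0,-0.03,0],[0,-0.06,0,0.42,0,-0.03,0],[0,-0.06,0,0.42,0,-0.03,0],[0,-0.05,0,0.35,0,-0.03,0],[0,-0.03,0,0.2,0,0,0],[0,0,0,0,0,0,0]]'
python3 - <<'E'
from h import *
plan(np.array([.5135,-.2139,.099]),cover(0,5.3,1),1)
E
```

```text
time_s: 5.3
tcp_pos: [0.5126, -0.2146, 0.1001]
eef_rot: [170.2, 89.5, 175.3]
contact_force: [0.5, -0.5, -0.1]
gripper_width: 0.0003
t 5.3 tcp [ 0.5126 -0.2146  0.1001] tool x [-0.009  0.001 -1.   ] F [ 0.5 -0.5 -0.1]
 total turn [-0.003 -0.009 -0.002] deg 0.5  shift in present tool axes cm [0.11 0.06 0.1 ]
 per row x1 turn [-0.0029 -0.0088 -0.0015] shift [0.107 0.06  0.097]
```

```bash
python3 -m creep '[[0,0,0,0.1,0,0,0],[0,0,0,0.1,0,0,0],[0,0,0,0,0,0,0]]'; python3 -m creep '[[0,0,0,0.1,0,0,0],[0,0,0,0,0,0,0]]'
```

```text
time_s: 5.6
tcp_pos: [0.5131, -0.2148, 0.0988]
eef_rot: [176.0, 89.3, -178.8]
contact_force: [-6.0, 2.9, 17.7]
gripper_width: 0.0006
time_s: 5.8
tcp_pos: [0.5131, -0.2148, 0.0986]
eef_rot: [177.3, 89.3, -177.5]
contact_force: [-9.2, 3.4, 24.2]
gripper_width: 0.0005
```

```bash
python3 -m creep '[[0,0,0,-1,0,0,0],[0,0,0,-4,0,0,0],[0,0,0,-5,0,0,0],[0,0,0,-5,0,0,0],[0,0,0,-3,0,0,0]]'
python3 - <<'E'
from h import *
i,im,d=cap("scene");cv2.imwrite("pics/s2.png",cv2.resize(im[60:340,60:340],(600,600)))
m=r.masks_of("broad_pad","scene")
for k in m[:1]:
    v,u=np.nonzero(cv2.erode(k["pixels"].astype(np.uint8),np.ones((5,5)))); w=world(i,d,u,v); c=w.mean(0)
    n=np.linalg.svd(w-c,full_matrices=False)[2][2]; print("broad tilt",np.degrees(np.arccos(abs(n[2]))),np.median(w,0))
pn=np.array([.4685,.2449,.139]);R=cover(36.7,2.0,1); plan(pn-.05*R[:,0]+np.array([0,0,.1]),R,14)
plan(pn-.05*R[:,0],R,14)
E
```

```text
time_s: 6.3
tcp_pos: [0.5164, -0.215, 0.2807]
eef_rot: [-179.1, 89.6, -173.9]
contact_force: [1.2, -0.9, -0.2]
gripper_width: 0.0007
broad tilt 1.1248959540250327 [ 0.53569466 -0.21645128  0.09816238]
t 6.4 tcp [ 0.5176 -0.2153  0.2818] tool x [-0.003 -0.001 -1.   ] F [-0.  -0.  -1.1]
 total turn [0.053 0.637 0.019] deg 36.7  shift in present tool axes cm [ 0.21 46.11  2.25]
 per row x14 turn [0.0038 0.0455 0.0014] shift [0.004 3.297 0.082]
t 6.4 tcp [ 0.5176 -0.2153  0.2818] tool x [-0.003 -0.001 -1.   ] F [-0.  -0.  -1.1]
 total turn [0.053 0.637 0.019] deg 36.7  shift in present tool axes cm [10.21 46.12  2.28]
 per row x14 turn [0.0038 0.0455 0.0014] shift [0.698 3.293 0.296]
```

View pics/s2.png

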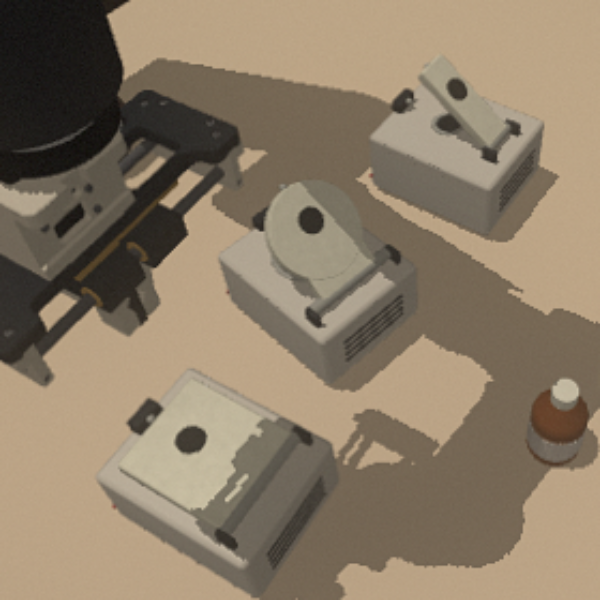

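```bash
python3 -m creep '[[0.004,0.045,0.001,0,3.3,0.08,0],[0.004,0.045,0.001,0,3.3,0.08,0],[0.004,0.045,0.001,0,3.3,0.08,0],[0.004,0.045,0.001,0,3.3,0.08,0],[0.004,0.045,0.001,0,3.3,0.08,0],[0.004,0.045,0.001,0,3.3,0.08,0],[0.004,0.045,0.001,0,3.3,0.08,0],[0.004,0.045,0.001,0,3.3,0.08,0]]'
python3 -m creep '[[0.004,0.045,0.001,0,3.3,0.08,0],[0.004,0.045,0.001,0,3.3,0.08,0],[0.004,0.045,0.001,0,3.3,0.08,0],[0.004,0.045,0.001,0,3.3,0.08,0],[0.004,0.045,0.001,0,3.3,0.08,0],[0.004,0.045,0.001,0,3.3,0.08,0],[0,0,0,0,0,0,0]]'
python3 - <<'E'
from h import *
pn=np.array([.4685,.2449,.139]);R=cover(36.7,2.0,1); plan(pn-.04*R[:,0],R,1)
i,im,d=cap("scene")
m=r.masks_of("narrow_pad","scene")[0]
v,u=np.nonzero(cv2.erode(m["pixels"].astype(np.uint8),np.ones((3,3)))); w=world(i,d,u,v); print(m["score"],w.mean(0))
E
```

```text
time_s: 7.2
tcp_pos: [0.5012, 0.0507, 0.2756]
eef_rot: [179.6, 68.6, -177.1]
contact_force: [0.6, 0.8, -0.8]
gripper_width: 0.0006
time_s: 7.9
tcp_pos: [0.4959, 0.2506, 0.2709]
eef_rot: [-179.6, 52.9, -177.6]
contact_force: [0.8, -1.1, -1.0]
gripper_width: 0.0004
t 7.9 tcp [0.4959 0.2506 0.2709] tool x [-0.602 -0.025 -0.798] F [ 0.8 -1.1 -1. ]
 total turn [-0.002 -0.007  0.004] deg 0.5  shift in present tool axes cm [ 8.19 -0.43  5.72]
 per row x1 turn [-0.002  -0.0065  0.0041] shift [ 8.187 -0.433  5.721]
0.64 [0.48035064 0.24254496 0.12848081]
```

```bash
python3 -m creep '[[0,0,0,0,-0.2,2.8,0],[0,0,0,0,-0.2,2.8,0],[0,0,0,3,0,0,0],[0,0,0,3,0,0,0],[0,0,0,1,0,0,0],[0,0,0,0,0,0,0]]'
python3 - <<'E'
from h import *
pn=np.array([.4685,.2449,.139]);R=cover(36.7,2.0,1); plan(pn,R,1)
i,im,d=cap("wrist");cv2.imwrite("pics/w2.png",im)
for m in r.masks_of("narrow_pad","wrist")[:2]:
    v,u=np.nonzero(m["pixels"]); w=world(i,d,u,v); print(m["score"],m["rect"],np.median(w,0))
    p,T,_=tool(); print("tool y offset of cover range",np.percentile((w-p)@T[:,1],[2,50,98]))
E
```

```text
time_s: 8.6
tcp_pos: [0.4987, 0.2421, 0.1844]
eef_rot: [-179.6, 53.2, -177.8]
contact_force: [0.9, -0.1, 1.0]
gripper_width: 0.0004
t 8.6 tcp [0.4987 0.2421 0.1844] tool x [-0.598 -0.023 -0.801] F [ 0.9 -0.1  1. ]
 total turn [-0.004 -0.002  0.002] deg 0.3  shift in present tool axes cm [5.43 0.4  0.31]
 per row x1 turn [-0.0037 -0.0015  0.0023] shift [5.433 0.399 0.305]
0.95 [240.3, 156.6, 295.8, 296.6] [0.45521618 0.24642813 0.14969984]
tool y offset of cover range [-0.01264172  0.00544429  0.02512254]
```

View pics/w2.png

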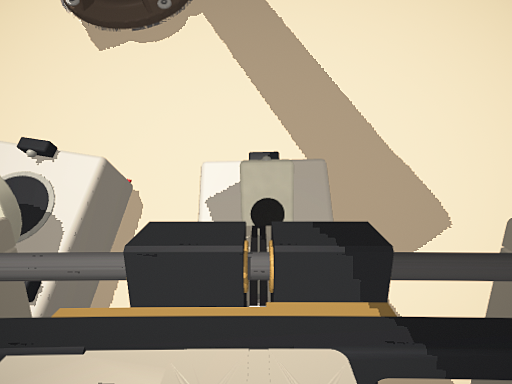

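```bash
python3 -m creep '[[0,0,0,2,0.3,0.15,0],[0,0,0,1.5,0.25,0.15,0],[0,0,0,1,0,0,0],[0,0,0,0.5,0,0,0],[0,0,0,0.3,0,0,0],[0,0,0,0,0,0,0]]'
python3 - <<'E'
from h import *
pn=np.array([.4685,.246,.139]);R=cover(36.7,2.0,1); plan(pn,R,1)
E
```

```text
time_s: 9.3
tcp_pos: [0.4703, 0.2473, 0.1406]
eef_rot: [-179.7, 53.3, -177.9]
contact_force: [0.7, -0.1, 0.8]
gripper_width: 0.0003
t 9.3 tcp [0.4703 0.2473 0.1406] tool x [-0.597 -0.022 -0.802] F [ 0.7 -0.1  0.8]
 total turn [-0.003  0.001  0.001] deg 0.2  shift in present tool axes cm [ 0.24 -0.12 -0.05]
 per row x1 turn [-0.003   0.0005  0.0013] shift [ 0.236 -0.121 -0.052]
```

```bash
python3 -m creep '[[0,0,0,0.3,0,0,0],[0,-0.06,0,0.42,0,-0.04,0],[0,-0.06,0,0.42,0,-0.04,0],[0,-0.06,0,0.42,0,-0.04,0],[0,-0.06,0,0.42,0,-0.04,0],[0,-0.06,0,0.42,0,-0.04,0],[0,-0.06,0,0.42,0,-0.04,0],[0,-0.06,0,0.42,0,-0.04,0]]'
python3 - <<'E'
from h import *
R0=cover(36.7,2,1);H=np.array([.4685,.246,.139])+.07*R0[:,2]+.007*R0[:,0]; H[2]=.092
R=cover(0,2,1); plan(H-.07*R[:,2]-.007*R[:,0],R,4)
E
```

```text
time_s: 10.1
tcp_pos: [0.4536, 0.247, 0.1136]
eef_rot: [-179.6, 77.6, -177.7]
contact_force: [0.3, -0.2, 1.5]
gripper_width: 0.0005
t 10.1 tcp [0.4536 0.247  0.1136] tool x [-0.214 -0.009 -0.977] F [ 0.3 -0.2  1.5]
 total turn [-0.002 -0.216  0.001] deg 12.4  shift in present tool axes cm [ 1.5  -0.15  0.  ]
 per row x4 turn [-0.0004 -0.0541  0.0004] shift [ 0.374 -0.038 -0.029]
```

```bash
python3 -m creep '[[0,-0.06,0,0.42,0,-0.03,0],[0,-0.06,0,0.42,0,-0.03,0],[0,-0.06,0,0.4,0,-0.03,0],[0,-0.03,0,0.2,0,-0.02,0],[0,0,0,0.1,0,0,0],[0,0,0,0,0,0,0]]'; python3 -m creep '[[0,0,0,0.1,0,0,0],[0,0,0,0.05,0,0,0],[0,0,0,0,0,0,0]]'
```

```text
time_s: 10.7
tcp_pos: [0.4492, 0.2465, 0.099]
eef_rot: [-165.5, 89.3, -163.5]
contact_force: [-5.8, -1.8, 11.7]
gripper_width: 0.0007
time_s: 11.0
tcp_pos: [0.4493, 0.2465, 0.0985]
eef_rot: [-166.2, 89.3, -164.3]
contact_force: [-12.4, -2.3, 23.9]
gripper_width: 0.0008
```

Hard stop reached on the narrow cover as well; lift clear and check.

```bash
python3 -m creep '[[0,0,0,-1,0,0,0],[0,0,0,-4,0,0,0],[0,0,0,-5,0,0,0],[0,0,0,-5,0,0,0],[0,0,0,-3,0,0,0],[0,0,0,0,0,0,0],[0,0,0,0,0,0,0]]'
python3 - <<'E'
from h import *
i,im,d=cap("scene");cv2.imwrite("pics/s3.png",cv2.resize(im[60:340,60:400],(728,600)))
for q in("broad_pad","narrow_pad","round_pad","bottle_mid"):
  for m in r.masks_of(q,"scene")[:2]:
    v,u=np.nonzero(cv2.erode(m["pixels"].astype(np.uint8),np.ones((5,5)))); w=world(i,d,u,v)
    if len(w)<10: continue
    n=np.linalg.svd(w-w.mean(0),full_matrices=False)[2][2]; print(q,round(m["score"],2),"tilt",np.degrees(np.arccos(abs(n[2]))).round(1),np.median(w,0).round(4))
E
```

```text
time_s: 11.7
tcp_pos: [0.4517, 0.2473, 0.2772]
eef_rot: [-173.6, 89.4, -171.7]
contact_force: [-0.3, -0.6, -1.1]
gripper_width: 0.0002
broad_pad 0.83 tilt 1.1 [ 0.5358 -0.216   0.0982]
narrow_pad 0.7 tilt 2.6 [0.4741 0.2418 0.0984]
round_pad 0.86 tilt 42.8 [0.4777 0.     0.131 ]
bottle_mid 0.78 tilt 73.0 [ 0.7497 -0.0069  0.0662]
bottle_mid 0.64 tilt 74.1 [0.7763 0.0885 0.0639]
```

View pics/s3.png

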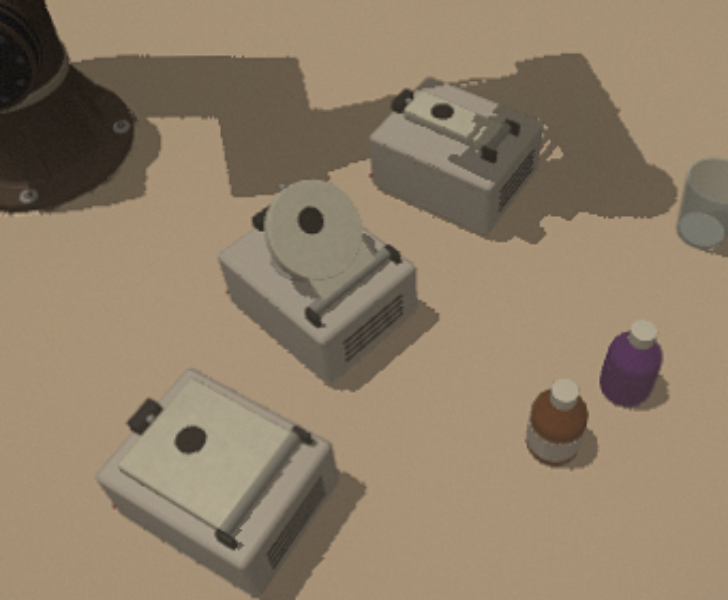

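```bash
python3 -c "
from plant import r
r.close_job()"
```

```text
the job is handed in; nothing more can be done
```

I pressed the broad cover shut first, then the narrow one, each along its hinge arc with the closed fingers, and handed the job in at about 12 s on the robot's clock.

- **Broad cover:** it reached its hard stop, with the TCP at 98.6 mm and about 24 N upward. After I let go, the fitted tilt was 1.1° and it was still shut in the last picture.
- **Narrow cover:** it reached its hard stop, with the TCP at 98.5 mm and about 24 N upward. After I let go it stayed down at 98.4 mm and looks flush in the picture. The fitted tilt was 2.6°, just over the 2° limit. I put that down to the small mask and did not measure again, since an unlatched cover would have sprung open.
- **Round cover:** it is still open (about 43°), at the same position as at the start.
- **Bottles:** the brown bottle is upright and in place, within 3 mm of where it was first measured (an apparent shift that is within measurement noise). The purple look-alike also stayed put.

At hand-in the arm was clear of everything, with its tip about 18 cm above the shut narrow cover.

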